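Clear the tester's cover, then hold it just below its balance point

ROBOT

A 6-joint arm with a two-finger parallel gripper is mounted at the origin on the work surface. World frame = base frame: x ahead of the robot, y to its left, z up, the work surface at z = 0. Lengths are in m, angles in degrees, forces in N, time in s.
With the tool pointing down it reaches from about 0.25 to 0.8 m from the base axis. Payload 3.9 kg.
Tool frame: the origin (TCP) lies at the very end of the fingers, on their centre line; the grasp point (between the pads) lies 19 mm behind it; z points along the fingers, y is the line along which they close (so a half turn about z gives the same grasp; the last joint's range is limited). The gripper opens to 85 mm and grips with 20 to 120 N. Pads are 22 mm wide; open, the fingers measure 114 mm over their backs; the gripper's body (76 mm by 85 mm) begins 54 mm behind the grasp point. The pads swing forward as they close: fully open they stand 13 mm farther back than shut.
Start: joints at [-69.729, 14.897, -7.913, 67.191, 0, 90], TCP at [0.182, -0.492, 0.231] pointing down, gripper open.
Joint ranges: [-159.42, 159.42], [-47.68, 98.78], [-73.54, 78.23], [-108.79, 121.32], [-90, 84.71], [-180, 180]. Speed limits (degrees/s): [147.25, 147.25, 180, 180, 180, 180].

INTERFACE

Orientations are given as a 3x3 rotation matrix whose columns are the frame's x, y, z axes.
In Python, from cell import manip gives the robot as it stands.
- The arm moves only by the tool servo_tool, never from a script. Its argument "plan" is a list of rows, each a list of 7 numbers: the shift along the tool's x, y, z in cm, then the turn, a rotation vector about the tool's x, y, z in rad, then the gripper's target within -1 to 1 (shut at 1, half-way at 0, fully open at -1). A call has exactly 8 rows; each row shifts and turns the commanded pose from where the row before left it, along the tool's axes as they then stand; what a row does not reach is not made up. A row lasts 1/8 s, in which the tool goes at most 62.5 mm and 10.7 degrees, less where a joint would pass 70% of its speed; a pose out of reach is approached as far as the arm can. A call is refused whole if a number of a shift passes 6.25 or a number of a turn 0.188, either way. A call with a gripper value outside its range is refused whole. The fingers move at their own pace and stop on an object; "newtons" is the grip in N (left out, the last holds). Time passes only in rows, so rows that do not move let the fingers close, or fill a call up. It gives the time, the measured TCP pose, the force, the opening and the grip force at its end, in the units of the state.
- manip.observe(): the state, without advancing time (a new reading comes with each control period).
- manip.read_camera(name): name is "scene" or "top" or "wrist"; returns a dict with "img" (384x512x3 uint8, red, green, blue), "depth" (384x512 float32, m along the optical axis (not along the pixel's ray), 0 where there is no reading), "fovy" (degrees; the focal length in pixels is half the picture's height over the tangent of half this angle, whatever the lens; pixels are square), "cx", "cy" (the principal point, pixels), "rvec" (rotation vector, rad) and "tvec" (3), from world to camera coordinates, as OpenCV has them. Camera axes: x right, y down, z forward; pixel columns grow to the right and rows downward; lengths in m; the calibration is good to about 2 mm. The wrist camera is an equidistant fisheye: a pixel r from the principal point sees the ray r / f radians off the axis. A picture is of the moment at which its call begins.
- manip.job_done(): hands the job in; it is judged then, once.
The state is a dict: "time_s": time; "joint_pos": joint angles; "dq": joint speeds; "joint_torque": joint torques, N m; "tool_pos": TCP position; "eef_rot": TCP orientation; "contact_force": force on the tool from outside, world axes, zero at the start; "moment": the same for the moment, N m; "finger_gap": opening from 0.0 (shut) to 1.0 (fully open); "gripper_force": force on a finger pad.
Only numpy, scipy, OpenCV 4.12 (cv2) and the standard library are available. Lean on these libraries where they do the work, as an engineer would, in place of code of your own. Each camera call takes 0.05 s, during which the arm holds its last target. There are 200 camera calls.

TASK

A steel weight has been left standing on the hinged cover of the bench tester: lift it off and stand it upright in the low wooden weight tray, without dropping it. Then take the cover by its front bar and raise it past its balance point (level with the sloping steel pointer strip beside its hinge, where the spring starts to carry it up), by some 5 to 12 degrees and without letting it fly up to its stop, and bring it back to 5 to 12 degrees below the pointer so the fitter can trim the spring. Finish while still holding the cover steady there, and leave everything else on the bench where it is.

Things in the scene. Friction and masses are not known exactly. Their poses are not given: they have to be found in the camera images.
- tester: Green open-topped steel box of a bench tester, 200 deep (x) x 250 wide (y) x 90 high, fixed to the bench, closed by the grey cover. Origin: centre of its underside; its x axis points level from the front (bar side) to the hinge at the back, z up
- cover (a joint): Hinge angle, rad: 0 closed and level, grows as the front rises, stop at 1.5. Grey plate 195 long from the hinge x 250 wide x 12 thick, top face 102 above the bench when closed; 0.9 kg. Its spring carries part of the weight: below the balance point (1.0 rad) it falls shut, above it the spring drives it to the stop. Lifting from closed takes about 1.4 N at the bar, under 0.8 N within 0.3 rad of balance
- cover_bar (a point): Middle of the cover's front bar: round steel, 16 thick, 160 long, parallel to the hinge and 240 from its axis in the plane of the cover, on two 12 mm arms 72 either side of its middle, 45 in front of the cover's edge. Closed it is 96 above the bench, free below; pinched, it can turn between the fingers. The point's x points along the cover to the hinge, y along the bar
- cover_hinge (a point): Middle of the cover's hinge axis, 95 mm behind the tester's origin along its x and 96 mm above the bench; the axis runs along the tester's y
- pointer (a point): Tip of the pointer, a fixed thin steel strip 75 long and 12 wide that stands beside the cover at the tester's y = +139 mm and slopes from the hinge axis up towards the front at 57 degrees (1.0 rad) above level: the cover is in line with it at its balance point. Its tip is 162 mm above the bench
- weight: The large steel weight that stands on the cover: upright cylinder 44 mm in diameter and 42 high with a 22 mm wide knob on top, 61 high in all, about 0.55 kg. Origin: centre of its underside, z up through the knob
- tray: Low open wooden weight tray, 130 (x) x 200 (y), rim 12 high and 5 thick, floor 5 thick, fixed. Origin: centre of its underside, z up. Two small weights stand in its -y end; the rest is free
- tray_free (a point): A point on the tray's floor in the middle of its free part, 35 mm from the tray's centre towards its +y end, 5 mm above the bench
- small_a: Small steel weight standing in the tray, 28 mm in diameter, 45 high with its knob; leave it alone. Origin: centre of its underside
- small_b: Second small steel weight standing in the tray, as the first; leave it alone
- carton: Plain brown carton 110 x 140 x 70 high; leave it alone. Origin: centre of its underside
- tape: Roll of paper tape lying flat, 90 mm in diameter, 24 high; leave it alone. Origin: centre of its underside
- block: Dark steel specimen block 50 x 30 x 20 high; leave it alone. Origin: centre of its underside
- oil: Grey oil bottle, 56 mm in diameter, 150 high; leave it alone. Origin: centre of its underside
- wrench: Steel wrench lying flat beside the tester; leave it alone. Origin: under its middle
There are look-alikes about, which are no part of the job. Leave any orange look-alike of the weight alone.

How it is judged (in metres and radians):
On the way, in this order (a step that is already met when the one before it is completed fails the run):
1. the large weight stands upright in the tray, let go (x of weight in the frame of tray between -0.052 and 0.052 m and y of weight in the frame of tray between -0.085 and 0.085 m and z of weight in the frame of tray below 0.012 m and angle between weight's own z axis and vertical below 0.15 rad and linear speed of weight below 0.03 m/s and contact force between the fingers and weight below 0.05 N and value of joint cover below 0.1 rad), for 0.2 s.
2. the cover has been raised past its balance point (joint above 1.05 rad) (value of joint cover above 1.05 rad), for 0.1 s.
At the end, for the whole second after the job is handed in: The robot holds the cover still between 0.75 and 0.95 rad (balance: 1.0), touching it with over 0.1 N, no loose thing touching it; the large weight stands upright (within 0.15 rad), at rest on the tray floor; everything else within 30 mm of where it began (x of weight in the frame of tray between -0.052 and 0.052 m and y of weight in the frame of tray between -0.085 and 0.085 m and z of weight in the frame of tray below 0.012 m and angle between weight's own z axis and vertical below 0.15 rad and linear speed of weight below 0.03 m/s and value of joint cover between 0.75 and 0.95 rad and velocity of joint cover between -0.05 and 0.05 rad/s and contact force between any of the fingers, the arm and cover above 0.1 N and contact force between cover and weight below 0.05 N and contact force between cover and small_a below 0.05 N and contact force between cover and small_b below 0.05 N and contact force between cover and carton below 0.05 N and contact force between cover and tape below 0.05 N and contact force between cover and block below 0.05 N and contact force between cover and oil below 0.05 N and contact force between cover and wrench below 0.05 N and distance of each of small_a, small_b, carton, tape, block, oil, wrench from where it was at the start of the episode below 0.03 m); the arm keeps its last pose, push and grip.
It fails at once if the cover flies up to its stop (joint above 1.42 rad) (value of joint cover above 1.42 rad).
It fails at once if the large weight is dropped (falls free at over 0.7 m/s) (linear speed of weight above 0.7 m/s and contact force between the fingers and weight below 0.05 N).
It fails at once if the large weight is tipped over (angle between weight's own z axis and vertical above 0.9 rad).
It fails at once if a bystander is disturbed (moved over 30 mm) (distance of any of small_a, small_b, carton, tape, block, oil, wrench from where it was at the start of the episode above 0.03 m).
It also fails if it takes over 64 s, if anything falls off the work surface, if the arm or the gripper's body presses on something with over 40 N, if the wrist force passes 120 N, or if a joint passes its speed limit or range.

## Working session

There is one attempt and no reset: what is moved stays moved. The work goes in short steps, Python scripts to look and compute and a tool call to move; the robot and the scene stay as the last step left them, time stands still between calls to the robot, and variables do not carry over. Pictures are saved under pics/ and viewed, at most 10 in all, crops included, and the job is handed in when it is done.

Besides the shell and the picture viewer there is one more tool, called after "Call:" by a JSON object that holds its "api" and its "payload", one argument or row to a line. servo_tool: Moves the arm, as the interface text tells. Its arguments: {"type":"object","properties":{"plan":{"type":"array"},"newtons":{"type":"number"}},"required":["plan"]}

```bash
mkdir -p pics; ls
cat > h.py <<'E'
import numpy as np, cv2
from cell import manip
def cam(n):
    c=manip.read_camera(n); R=cv2.Rodrigues(np.array(c["rvec"],float))[0]; t=np.array(c["tvec"],float).ravel()
    c["R"],c["t"]=R,t; c["f"]=192/np.tan(np.radians(c["fovy"])/2); return c
def xyz(c):
    "world points per pixel from depth (pinhole)"
    v,u=np.mgrid[:384,:512]; d=c["depth"]
    P=np.stack([(u-c["cx"])/c["f"]*d,(v-c["cy"])/c["f"]*d,d],-1)
    return (P-c["t"])@c["R"]
def save(c,n): cv2.imwrite("pics/"+n,c["img"][:,:,::-1])
E
python3 - <<'E'
from h import *
a=cam("scene");b=cam("top")
np.savez("s0.npz",**{k+n:v for n,c in (("_s",a),("_t",b)) for k,v in c.items()})
save(a,"s0.png");save(b,"t0.png")
s=manip.observe();print(s)
for c in(a,b):print(c["fovy"],-c["R"].T@c["t"])
E
```

```text
pics
{'time_s': 0.1, 'joint_pos': array([-6.97279520e+01,  1.49336888e+01, -7.97966864e+00,  6.71914535e+01,
        4.80663497e-04,  8.99988100e+01]), 'dq': array([-0.02708032, -0.13632481,  0.23709582, -0.02315782,  0.04856694,
        0.01709624]), 'joint_torque': array([-6.68577813e-04, -4.06508589e+01,  2.54527295e+01,  1.01079379e-02,
       -1.64300241e-04, -3.27501226e-06]), 'tool_pos': array([ 0.18168388, -0.49188496,  0.23052383]), 'eef_rot': array([[ 9.38050886e-01,  3.46496960e-01, -6.25940736e-04],
       [ 3.46497525e-01, -9.38049311e-01,  1.71889074e-03],
       [ 8.42713897e-06, -1.82929390e-03, -9.99998327e-01]]), 'contact_force': array([-0.13064371, -0.56088536,  0.72756096]), 'moment': array([-0.0352903 ,  0.00761441, -0.00718916]), 'gripper_force': 0.0, 'finger_gap': 1.0011321404781592}
42.12811340062491 [1.02321991 0.9089887  1.06511485]
50.631483064265765 [ 0.38989699 -0.02045759  1.39208038]
```

View pics/s0.png

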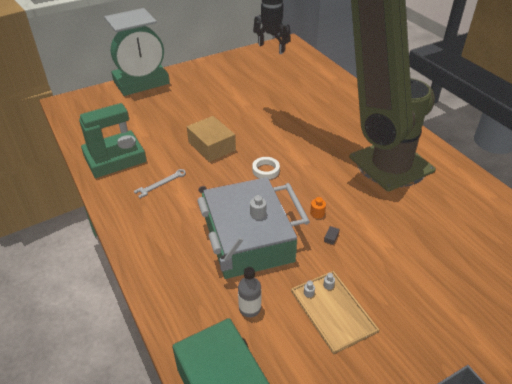

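View pics/t0.png

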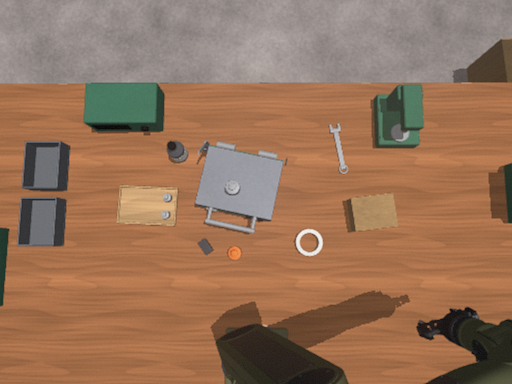

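The scene picture shows the tester at (250,225), with the grey weight on its cover at (258,207), the pointer by (232,250) and the tray at (335,310). In the top picture the cover is at (240,183), the bar at (231,226), the weight at (232,187), the tray at (147,205), the oil bottle at (177,151) and the block at (206,246).

Two things could be the weight: the grey one at top (232,187) and the orange one at (235,253). The grey one stands on the cover, so that is the one meant. The orange one on the bench is the look-alike. Next I'll measure and confirm it in a crop.

Run:
```python
from h import *
z=np.load("s0.npz");c={k[:-2]:z[k] for k in z.files if k.endswith("_t")}
P=xyz(c);H=P[...,2]
def show(n,m,win):
    M=np.zeros_like(m);x0,x1,y0,y1=win;M[y0:y1,x0:x1]=m[y0:y1,x0:x1]
    q=P[M];r=cv2.minAreaRect((q[:,:2]*1000).astype(np.float32))
    print(n,len(q),"med",np.median(q,0).round(4),"rect",np.round(r[0],1),np.round(r[1],1),round(r[2],1),"zmax",q[:,2].max().round(4))
    return q
show("knob",(H>.155),(215,250,170,205))
show("weight",(H>.135),(215,250,170,205))
show("cover",(H>.095)&(H<.108),(190,290,140,222))
show("bar",(H>.07)&(H<.112),(200,262,218,240))
show("tray",(H>.006)&(H<.02),(110,185,178,232))
show("small",(H>.03),(155,180,185,205));show("small2",(H>.03),(155,180,205,225))
show("oil",(H>.03),(160,190,135,165))
show("pointer",(H>.11)&(H<.2),(190,212,135,170))
show("block",(H>.01),(195,216,236,256));show("orange",(H>.02),(225,245,243,263))
show("tape",(H>.01),(290,330,225,260));
im=c["img"][130:265,110:300,::-1];cv2.imwrite("pics/crop.png",cv2.resize(im,None,fx=4,fy=4,interpolation=cv2.INTER_CUBIC))
```

```text
knob 46 med [0.5497 0.0751 0.1618] rect [477.7  26.7] [198.4  20.3] 34.1 zmax 1.3921
weight 163 med [0.5491 0.0743 0.1453] rect [477.4  38.4] [209.4  41.6] 26.9 zmax 1.3921
cover 4669 med [0.5769 0.0528 0.1013] rect [566.5  52.5] [273.  261.4] 82.8 zmax 0.108
bar 302 med [0.436  0.0739 0.1013] rect [435.   75.3] [ 48.7 181.1] 0.5 zmax 0.1091
tray 866 med [0.504  0.3768 0.0083] rect [508.2 379.5] [182.6 248.5] 3.0 zmax 0.0198
small 42 med [0.5308 0.305  0.042 ] rect [468.4 146.6] [368.4  23.7] 68.5 zmax 1.3921
small2 40 med [0.4728 0.3082 0.0462] rect [426.9 150.5] [349.1  24.2] 73.8 zmax 1.3921
oil 314 med [0.6745 0.2607 0.1011] rect [554.4 124.7] [435.4  54.6] 48.6 zmax 1.3921
pointer 33 med [0.672  0.1766 0.14  ] rect [677.  175.9] [ 7.5 49. ] 70.6 zmax 0.1627
block 140 med [0.3656 0.1734 0.0198] rect [388.1  90.6] [ 53.2 215.6] 14.8 zmax 1.3921
orange 141 med [0.347  0.0733 0.0436] rect [355.9  34.6] [ 40.9 122.8] 13.2 zmax 1.3921
tape 299 med [ 0.3797 -0.1723  0.0234] rect [ 369.6 -123.3] [ 88.1 190.2] 13.7 zmax 1.3921
```

View pics/crop.png

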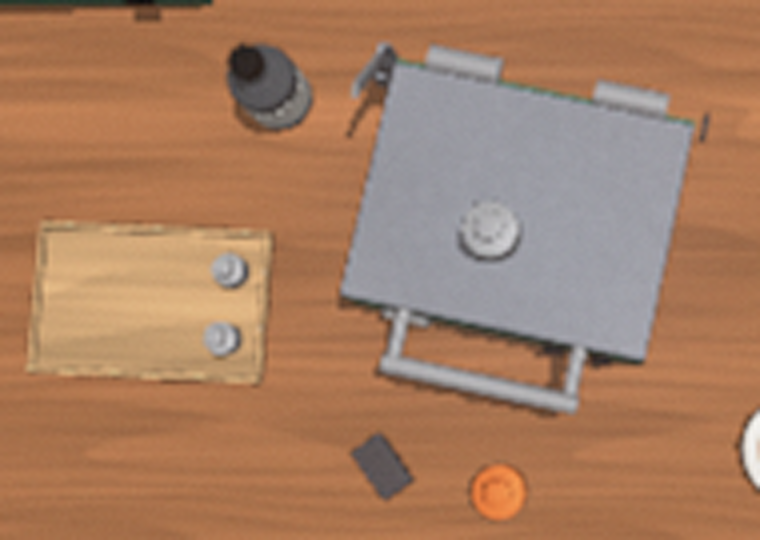

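The crop shows the grey steel weight with its knob at crop (490,230), standing on the cover; the orange one at (498,492) is on the bench. That confirms the target. Now I'll refine the frames with invalid depth excluded.

Run:
```python
from h import *
z=np.load("s0.npz");c={k[:-2]:z[k] for k in z.files if k.endswith("_t")}
P=xyz(c);H=np.where(c["depth"]>0,P[...,2],-1);img=c["img"].astype(int)
def q(lo,hi,w,extra=True):
    m=(H>lo)&(H<hi)&extra;M=np.zeros_like(m);x0,x1,y0,y1=w;M[y0:y1,x0:x1]=m[y0:y1,x0:x1];return M
def rect(n,M):
    p=P[M];r=cv2.minAreaRect((p[:,:2]*1000).astype(np.float32));print(n,len(p),np.round(r[0],1),np.round(r[1],1),round(r[2],1),p[:,2].max().round(3));return p
rect("knob",q(.155,.18,(215,250,170,205)));rect("weight",q(.14,.18,(215,250,170,205)))
M=cv2.morphologyEx(q(.085,.18,(185,295,135,240)).astype(np.uint8),cv2.MORPH_OPEN,np.ones((17,17)))>0
rect("cover",M)
p=P[q(.08,.112,(200,262,205,240))]
# bar: pixels in front of cover
print("tray");
sat=(img[...,0]-img[...,2]);
t=rect("trayrim",q(.0085,.02,(112,182,180,230)))
for n,w in(("s1",(155,180,188,203)),("s2",(155,180,207,222)),("oil",(160,190,135,165)),("ptr",(190,212,135,172)),("block",(195,216,236,256)),("orange",(225,245,243,263))):
    rect(n,q(.12 if n in("ptr","oil") else .015 if n=="block" else .03,.2,w))
# bar by rotating to cover frame
for yaw in (-13,-12):
    a=np.radians(yaw);e=np.array([np.cos(a),np.sin(a)]);g=np.array([-e[1],e[0]])
    s=p[:,:2]@e;o=P[M][:,:2]
    lo=np.percentile(o@e,.5);b=p[(s<lo-.03)]
    print(yaw,"cover front/back",lo,np.percentile(o@e,99.5),"sides",np.percentile(o@g,[.5,99.5]),"bar s",np.percentile(b[:,:2]@e,[2,50,98]),"bar t",np.percentile(b[:,:2]@g,[1,99]),"z",np.percentile(b[:,2],[50,95]))
    print("slope",np.degrees(np.polyfit(b[:,:2]@g,b[:,:2]@e,1)[0]))
```

```text
knob 40 [550.3  76.5] [19.  18.6] 2.7 0.166
weight 150 [550.9  76.5] [41.  40.8] 0.0 0.166
cover 2754 [563.5  47.2] [240.3 204.1] 89.9 0.166
tray
trayrim 409 [505.7 376.8] [200.9 129.7] 87.7 0.02
s1 40 [531.5 306.5] [25.  23.4] 71.7 0.053
s2 38 [472.6 308.5] [20.4 24.1] 71.6 0.055
oil 68 [683.5 269.1] [23.6 22.6] 0.5 0.154
ptr 27 [670.5 177.8] [ 5.2 35. ] 78.4 0.163
block 127 [367.1 174.8] [49.5 30.8] 33.5 0.03
orange 138 [346.7  73.8] [39.  39.7] 0.5 0.063
-13 cover front/back 0.4496407637057236 0.6461283354589721 sides [0.06171583 0.3038547 ] bar s [0.39504869 0.40354116 0.41632035] bar t [0.10423039 0.25990821] z [0.10146421 0.10659483]
slope -0.640904132478444
-12 cover front/back 0.45214594242038375 0.6482925898880694 sides [0.05285434 0.29368899] bar s [0.39850645 0.40646184 0.41912785] bar t [0.09711325 0.25277893] z [0.10147616 0.10660394]
slope 0.04441791924278392
```

Call:
{"api": "servo_tool", "payload": {
  "plan": [
    [0, 0, 0, 0, 0, -0.168, -1],
    [0, 0, 0, 0, 0, -0.168, -1],
    [0, 0, 0, 0, 0, -0.168, -1],
    [0, 0, 0, 0, 0, -0.168, -1],
    [0, 0, 0, 0, 0, -0.168, -1],
    [0, 0, 0, 0, 0, -0.167, -1],
    [3, 1.2, 0, 0, 0, 0, -1],
    [5, 2, 0, 0, 0, 0, -1]
  ],
  "newtons": 40
}}

```text
time_s: 1.1
tool_pos: [0.2299, -0.421, 0.2307]
eef_rot: [[0.211, 0.977, -0.0], [0.977, -0.211, 0.0], [0.0, -0.0, -1.0]]
contact_force: [0.4, -0.2, -0.5]
finger_gap: 1.002
gripper_force: 0.0
```

```bash
cat > d.py <<'E'
import sys; from h import *
a=np.radians(-12); B=np.array([[-np.sin(a),np.cos(a),0],[np.cos(a),np.sin(a),0],[0,0,-1]])  # rows: tool x,y,z nominal
def go(target):
    s=manip.observe(); R=s["eef_rot"]; d=(np.array(target)-s["tool_pos"])@R*100
    W=B.T; rv=cv2.Rodrigues(R.T@W)[0].ravel()
    print("t",s["time_s"],"tcp",s["tool_pos"].round(4),"to go tool cm",d.round(2),"turn",rv.round(3),"F",s["contact_force"].round(2),"gap",round(s["finger_gap"],3),"grip",round(float(s["gripper_force"]),1))
if __name__=="__main__": go([float(v) for v in sys.argv[1:4]])
E
python3 d.py .5505 .0765 .2
```

```text
t 1.1 tcp [ 0.2299 -0.421   0.2307] to go tool cm [55.39 20.83  3.08] turn [-0.    -0.    -0.003] F [ 0.35 -0.19 -0.52] gap 1.002 grip 0.0
```

Call:
{"api": "servo_tool", "payload": {
  "plan": [
    [5.5, 2.1, 0, 0, 0, 0, -1],
    [5.5, 2.1, 0, 0, 0, 0, -1],
    [5.5, 2.1, 0, 0, 0, 0, -1],
    [5.5, 2.1, 0, 0, 0, 0, -1],
    [5.5, 2.1, 0, 0, 0, 0, -1],
    [5.5, 2.1, 0, 0, 0, 0, -1],
    [5.5, 2.1, 0, 0, 0, 0, -1],
    [5.5, 2.1, 0, 0, 0, 0, -1]
  ]
}}

```text
time_s: 2.1
tool_pos: [0.4865, -0.0238, 0.2311]
eef_rot: [[0.208, 0.978, -0.0], [0.978, -0.208, -0.0], [-0.0, -0.0, -1.0]]
contact_force: [1.7, -1.2, 0.1]
finger_gap: 0.999
gripper_force: 0.0
```

```bash
python3 d.py .5505 .0765 .2
```

```text
t 2.1 tcp [ 0.4865 -0.0238  0.2311] to go tool cm [11.14  4.18  3.1 ] turn [-0.  0. -0.] F [ 1.66 -1.17  0.14] gap 0.999 grip 0.0
```

Call:
{"api": "servo_tool", "payload": {
  "plan": [
    [4, 1.5, 0, 0, 0, 0, -1],
    [4, 1.5, 0, 0, 0, 0, -1],
    [2, 0.8, 0.5, 0, 0, 0, -1],
    [0.8, 0.4, 1.5, 0, 0, 0, -1],
    [0.3, 0, 1, 0, 0, 0, -1],
    [0, 0, 0, 0, 0, 0, -1],
    [0, 0, 0, 0, 0, 0, -1],
    [0, 0, 0, 0, 0, 0, -1]
  ]
}}

```text
time_s: 3.1
tool_pos: [0.5502, 0.0736, 0.2019]
eef_rot: [[0.209, 0.978, 0.001], [0.978, -0.209, 0.0], [0.0, 0.001, -1.0]]
contact_force: [-0.1, -0.1, -0.5]
finger_gap: 0.998
gripper_force: 0.0
```

```bash
python3 d.py .5505 .0765 .2
python3 - <<'E'
from h import *
c=cam("wrist");save(c,"w1.png");print(c["fovy"],c["cx"],c["cy"])
# project (equidistant) expected weight top knob, cylinder top
for p in([.5505,.0765,.163],[.5505,.0765,.144],[.4345,.0855,.104]):
    q=c["R"]@np.array(p)+c["t"];th=np.arctan2(np.hypot(*q[:2]),q[2]);r=th*c["f"];print(p,(q[:2]/np.hypot(*q[:2])*r+[c["cx"],c["cy"]]).round(1))
E
```

```text
t 3.1 tcp [0.5502 0.0736 0.2019] to go tool cm [ 0.29 -0.03  0.19] turn [ 0.001 -0.    -0.001] F [-0.1  -0.13 -0.49] gap 0.998 grip 0.0
65.70646984690485 253.97913185613677 190.6018222426536
[0.5505, 0.0765, 0.163] [252.9 215.7]
[0.5505, 0.0765, 0.144] [253.  205.3]
[0.4345, 0.0855, 0.104] [128.2 204.4]
```

View pics/w1.png

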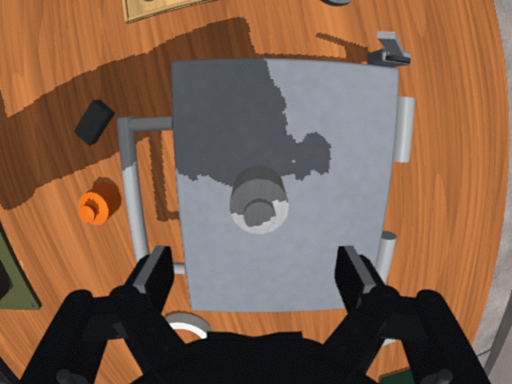

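The wrist view shows the weight's knob at (260,212), about 5 px toward the hinge from the finger midline at x=254. The bar runs from (125,120) to (143,265). I'll shift 4 mm toward the hinge and go down.

Call:
{"api": "servo_tool", "payload": {
  "plan": [
    [0.35, 0.4, 1, 0, 0, 0, -1],
    [0, 0, 2, 0, 0, 0, -1],
    [0, 0, 2, 0, 0, 0, -1],
    [0, 0, 2, 0, 0, 0, -1],
    [0, 0, 1.4, 0, 0, 0, -1],
    [0, 0, 0.8, 0, 0, 0, -1],
    [0, 0, 0.1, 0, 0, 0, -1],
    [0, 0, 0, 0, 0, 0, -1]
  ]
}}

```text
time_s: 4.15
tool_pos: [0.5553, 0.0769, 0.1088]
eef_rot: [[0.208, 0.978, 0.001], [0.978, -0.208, 0.0], [0.0, 0.001, -1.0]]
contact_force: [0.2, -0.1, 0.6]
finger_gap: 1.003
gripper_force: 0.0
```

Call:
{"api": "servo_tool", "payload": {
  "plan": [
    [0, 0, 0, 0, 0, 0, 0.3],
    [0, 0, 0, 0, 0, 0, 0.3],
    [0, 0, 0, 0, 0, 0, 0.3],
    [0, 0, 0, 0, 0, 0, 0.5],
    [0, 0, 0, 0, 0, 0, 0.7],
    [0, 0, 0, 0, 0, 0, 1],
    [0, 0, 0, 0, 0, 0, 1],
    [0, 0, 0, 0, 0, 0, 1]
  ]
}}

```text
time_s: 5.15
tool_pos: [0.5548, 0.0769, 0.1088]
eef_rot: [[0.208, 0.978, 0.0], [0.978, -0.208, 0.0], [0.0, 0.0, -1.0]]
contact_force: [-2.1, -0.1, 5.4]
finger_gap: 0.499
gripper_force: 40.4
```

```bash
python3 d.py .5505 .0765 .108
```

```text
t 5.15 tcp [0.5548 0.0769 0.1088] to go tool cm [-0.13 -0.41  0.08] turn [ 0.    -0.    -0.001] F [-2.07 -0.08  5.37] gap 0.499 grip 40.4
```

Call:
{"api": "servo_tool", "payload": {
  "plan": [
    [0, 0, -0.3, 0, 0, 0, 1],
    [0, 0, -0.8, 0, 0, 0, 1],
    [0, 0, -1.5, 0, 0, 0, 1],
    [0, 0, -2, 0, 0, 0, 1],
    [0, 0, -2, 0, 0, 0, 1],
    [0, 0, -1, 0, 0, 0, 1],
    [1, -0.4, 0, 0, 0, 0, 1],
    [2.5, -0.9, 0, 0, 0, 0, 1]
  ]
}}

```text
time_s: 6.15
tool_pos: [0.5488, 0.1138, 0.1837]
eef_rot: [[0.21, 0.978, -0.001], [0.978, -0.21, -0.0], [-0.0, -0.001, -1.0]]
contact_force: [0.9, 0.9, -5.3]
finger_gap: 0.501
gripper_force: 41.5
```

```bash
python3 d.py .507 .40 .1864
```

```text
t 6.15 tcp [0.5488 0.1138 0.1837] to go tool cm [ 27.1  -10.1   -0.27] turn [-0.001  0.    -0.002] F [ 0.89  0.86 -5.27] gap 0.501 grip 41.5
```

Call:
{"api": "servo_tool", "payload": {
  "plan": [
    [4, -1.5, 0, 0, 0, 0, 1],
    [4.5, -1.7, 0, 0, 0, 0, 1],
    [5, -1.8, 0, 0, 0, 0, 1],
    [5, -1.8, 0, 0, 0, 0, 1],
    [4, -1.5, 0, 0, 0, 0, 1],
    [2.5, -1, 0, 0, 0, 0, 1],
    [1.5, -0.5, 0, 0, 0, 0, 1],
    [0.3, 0, 0, 0, 0, 0, 1]
  ]
}}

```text
time_s: 7.15
tool_pos: [0.5087, 0.3968, 0.1834]
eef_rot: [[0.207, 0.978, -0.001], [0.978, -0.207, -0.001], [-0.001, -0.001, -1.0]]
contact_force: [-0.8, -0.4, -4.0]
finger_gap: 0.497
gripper_force: 41.5
```

```bash
python3 d.py .507 .40 .0125;python3 - <<'E'
from h import *
c=cam("wrist");save(c,"w2.png")
E
```

```text
t 7.15 tcp [0.5087 0.3968 0.1834] to go tool cm [ 0.29 -0.22 17.09] turn [-0.001  0.001  0.001] F [-0.79 -0.45 -4.  ] gap 0.497 grip 41.5
```

View pics/w2.png

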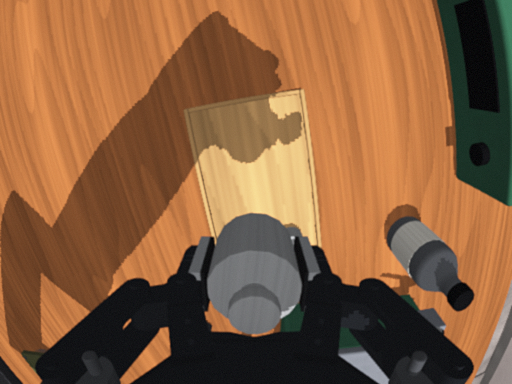

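The weight hangs upright between the fingers at (254,265), over the free part of the tray; the tray's edges are at about x=210 and x=318. I'll lower it.

Call:
{"api": "servo_tool", "payload": {
  "plan": [
    [0.3, 0.2, 1, 0, 0, 0, 1],
    [0, 0, 3, 0, 0, 0, 1],
    [0, 0, 4, 0, 0, 0, 1],
    [0, 0, 4, 0, 0, 0, 1],
    [0, 0, 2.5, 0, 0, 0, 1],
    [0, 0, 1.2, 0, 0, 0, 1],
    [0, 0, 0.5, 0, 0, 0, 1],
    [0, 0, 0.3, 0, 0, 0, 1]
  ]
}}

```text
time_s: 8.2
tool_pos: [0.5129, 0.3991, 0.0201]
eef_rot: [[0.209, 0.978, 0.002], [0.978, -0.209, 0.001], [0.001, 0.001, -1.0]]
contact_force: [-0.3, -0.2, -4.4]
finger_gap: 0.5
gripper_force: 41.8
```

```bash
python3 d.py .507 .40 .0118
```

```text
t 8.2 tcp [0.5129 0.3991 0.0201] to go tool cm [-0.04 -0.59  0.83] turn [ 0.001 -0.001 -0.001] F [-0.31 -0.16 -4.45] gap 0.5 grip 41.8
```

Call:
{"api": "servo_tool", "payload": {
  "plan": [
    [0, 0, 0.2, 0, 0, 0, 1],
    [0, 0, 0.2, 0, 0, 0, 1],
    [0, 0, 0.15, 0, 0, 0, 1],
    [0, 0, 0.1, 0, 0, 0, 1],
    [0, 0, 0.1, 0, 0, 0, 1],
    [0, 0, 0.1, 0, 0, 0, 1],
    [0, 0, 0, 0, 0, 0, 1],
    [0, 0, 0, 0, 0, 0, 1]
  ]
}}

```text
time_s: 9.2
tool_pos: [0.512, 0.3989, 0.0123]
eef_rot: [[0.208, 0.978, 0.001], [0.978, -0.208, 0.001], [0.001, 0.0, -1.0]]
contact_force: [-2.4, -2.8, 5.1]
finger_gap: 0.498
gripper_force: 42.7
```

Call:
{"api": "servo_tool", "payload": {
  "plan": [
    [0, 0, 0, 0, 0, 0, -0.2],
    [0, 0, 0, 0, 0, 0, -0.35],
    [0, 0, 0, 0, 0, 0, -0.4],
    [0, 0, 0, 0, 0, 0, -0.4],
    [0, 0, 0, 0, 0, 0, -0.4],
    [0, 0, 0, 0, 0, 0, -0.4],
    [0, 0, -0.5, 0, 0, 0, -0.4],
    [0, 0, -1.5, 0, 0, 0, -0.4]
  ]
}}

```text
time_s: 10.2
tool_pos: [0.5113, 0.3983, 0.0307]
eef_rot: [[0.208, 0.978, -0.002], [0.978, -0.208, -0.001], [-0.001, -0.001, -1.0]]
contact_force: [-0.7, 0.7, 0.1]
finger_gap: 0.699
gripper_force: 0.0
```

Call:
{"api": "servo_tool", "payload": {
  "plan": [
    [0, 0, -2, 0, 0, 0, -0.4],
    [0, 0, -3, 0, 0, 0, -0.4],
    [0, 0, -4, 0, 0, 0, -0.4],
    [0, 0, -4, 0, 0, 0, -0.4],
    [0, 0, -3, 0, 0, 0, -0.4],
    [0, 0, -1.5, 0, 0, 0, -0.4],
    [0, 0, 0, 0, 0, 0, -0.4],
    [0, 0, 0, 0, 0, 0, -0.4]
  ]
}}

```text
time_s: 11.2
tool_pos: [0.5113, 0.3983, 0.2044]
eef_rot: [[0.208, 0.978, -0.002], [0.978, -0.208, -0.001], [-0.002, -0.001, -1.0]]
contact_force: [-0.2, 0.7, 0.1]
finger_gap: 0.699
gripper_force: 0.0
```

```bash
python3 d.py .4345 .0855 .19
python3 - <<'E'
from h import *
c=cam("wrist");save(c,"w3.png");cv2.imwrite("pics/w3.png",c["img"][:,:,::-1])
t=cam("top");P=xyz(t);m=(t["depth"]>0)&(P[...,2]>.03)&(P[...,2]<.075);M=np.zeros_like(m);M[180:232,112:160]=m[180:232,112:160]
q=P[M];print(len(q),q.mean(0).round(4),q[:,2].max()) if len(q) else print("hidden")
E
```

```text
t 11.2 tcp [0.5113 0.3983 0.2044] to go tool cm [-32.19  -0.99   1.5 ] turn [-0.001  0.002 -0.001] F [-0.18  0.65  0.13] gap 0.699 grip 0.0
150 [0.5078 0.3945 0.0503] 0.06873013851203381
```

View pics/w3.png

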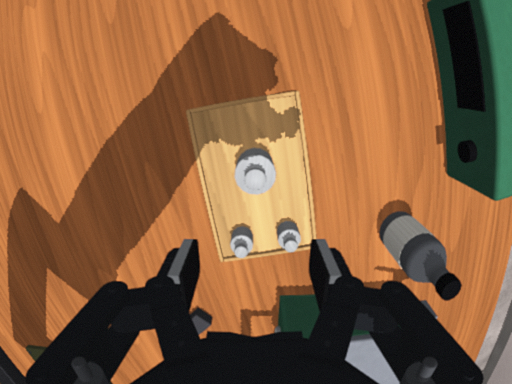

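The weight stands upright in the tray at (255,172), and both small weights are undisturbed. Next I'll go over the bar with the fingers half open.

Call:
{"api": "servo_tool", "payload": {
  "plan": [
    [-3, -0.1, 0, 0, 0, 0, 0],
    [-5, -0.1, 0, 0, 0, 0, 0],
    [-5, -0.1, 0, 0, 0, 0, 0],
    [-5, -0.1, 0, 0, 0, 0, 0],
    [-5, -0.1, 0, 0, 0, 0, 0],
    [-5, -0.1, 0, 0, 0, 0, 0],
    [-2.5, -0.1, 0.5, 0, 0, 0, 0],
    [-1.2, 0, 1, 0, 0, 0, 0]
  ]
}}

```text
time_s: 12.3
tool_pos: [0.4383, 0.0891, 0.1901]
eef_rot: [[0.21, 0.978, -0.001], [0.978, -0.21, -0.0], [-0.0, -0.001, -1.0]]
contact_force: [0.3, 0.1, -0.8]
finger_gap: 0.502
gripper_force: 0.0
```

```bash
python3 d.py .4385 .0895 .077;python3 - <<'E'
from h import *
c=cam("wrist");save(c,"w4.png")
for p in([.4385,.0895,.104],[.4345,.0855,.104]):
    q=c["R"]@np.array(p)+c["t"];th=np.arctan2(np.hypot(*q[:2]),q[2]);r=th*c["f"];print(p,(q[:2]/np.hypot(*q[:2])*r+[c["cx"],c["cy"]]).round(1))
E
```

```text
t 12.3 tcp [0.4383 0.0891 0.1901] to go tool cm [5.000e-02 1.000e-02 1.131e+01] turn [-0.001  0.    -0.002] F [ 0.3   0.1  -0.78] gap 0.502 grip 0.0
[0.4385, 0.0895, 0.104] [253.7 195.5]
[0.4345, 0.0855, 0.104] [250.  200.9]
```

View pics/w4.png

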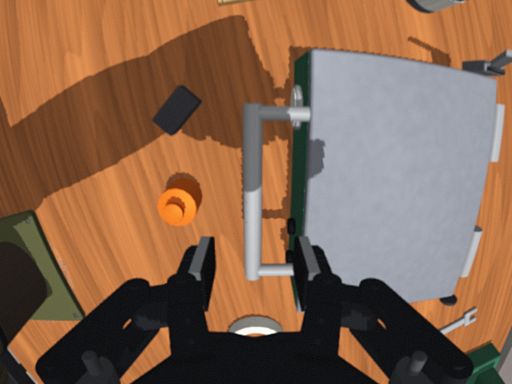

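The bar lies at x≈253, centred at y≈192, on the finger midline and parallel to the pads. I'll go down and pinch it.

Call:
{"api": "servo_tool", "payload": {
  "plan": [
    [0, 0, 1.5, 0, 0, 0, 0],
    [0, 0, 2.5, 0, 0, 0, 0],
    [0, 0, 2.5, 0, 0, 0, 0],
    [0, 0, 2, 0, 0, 0, 0],
    [0, 0, 1.5, 0, 0, 0, 0],
    [0, 0, 1, 0, 0, 0, 0],
    [0, 0, 0.3, 0, 0, 0, 0],
    [0, 0, 0, 0, 0, 0, 0]
  ],
  "newtons": 25
}}

```text
time_s: 13.35
tool_pos: [0.4392, 0.0905, 0.0778]
eef_rot: [[0.208, 0.978, 0.0], [0.978, -0.208, 0.0], [0.0, 0.0, -1.0]]
contact_force: [-0.1, -0.4, 0.3]
finger_gap: 0.501
gripper_force: 0.0
```

Call:
{"api": "servo_tool", "payload": {
  "plan": [
    [0, 0, 0, 0, 0, 0, 0.3],
    [0, 0, 0, 0, 0, 0, 0.5],
    [0, 0, 0, 0, 0, 0, 0.6],
    [0, 0, 0, 0, 0, 0, 0.8],
    [0, 0, 0, 0, 0, 0, 1],
    [0, 0, 0, 0, 0, 0, 1],
    [0, 0, 0, 0, 0, 0, 1],
    [0, 0, 0, 0, 0, 0, 1]
  ]
}}

```text
time_s: 14.35
tool_pos: [0.4371, 0.0905, 0.0776]
eef_rot: [[0.208, 0.978, -0.003], [0.978, -0.208, 0.001], [0.0, -0.003, -1.0]]
contact_force: [-4.4, 2.4, 2.6]
finger_gap: 0.176
gripper_force: 24.5
```

```bash
python3 d.py .4385 .0895 .077
cat > arc.py <<'E'
from h import *
# arc rows from commanded angle to angle, cm in tool y,z for vertical tool
import sys
v=[float(x) for x in sys.argv[1:]]
for a,b in zip(v,v[1:]): print(a,b,"y %.2f z %.2f"%(24*(np.cos(a)-np.cos(b)),-24*(np.sin(b)-np.sin(a))))
E
python3 arc.py 0 .04 .12 .2 .28 .36 .44 .52 .6 .68 .76 .82 .88 .94 .98 1.02 1.06 1.09 1.12
```

```text
t 14.35 tcp [0.4371 0.0905 0.0776] to go tool cm [-0.06  0.15  0.06] turn [-0.003 -0.    -0.   ] F [-4.39  2.41  2.58] gap 0.176 grip 24.5
0.0 0.04 y 0.02 z -0.96
0.04 0.12 y 0.15 z -1.91
0.12 0.2 y 0.31 z -1.89
0.2 0.28 y 0.46 z -1.86
0.28 0.36 y 0.60 z -1.82
0.36 0.44 y 0.75 z -1.77
0.44 0.52 y 0.89 z -1.70
0.52 0.6 y 1.02 z -1.63
0.6 0.68 y 1.15 z -1.54
0.68 0.76 y 1.27 z -1.44
0.76 0.82 y 1.02 z -1.01
0.82 0.88 y 1.08 z -0.95
0.88 0.94 y 1.14 z -0.88
0.94 0.98 y 0.79 z -0.55
0.98 1.02 y 0.81 z -0.52
1.02 1.06 y 0.83 z -0.49
1.06 1.09 y 0.63 z -0.34
1.09 1.12 y 0.64 z -0.32
```

Call:
{"api": "servo_tool", "payload": {
  "plan": [
    [0, -0.2, -0.96, 0, 0, 0, 1],
    [0, 0.15, -1.9, 0, 0, 0, 1],
    [0, 0.3, -1.9, 0, 0, 0, 1],
    [0, 0.45, -1.85, 0, 0, 0, 1],
    [0, 0.6, -1.8, 0, 0, 0, 1],
    [0, 0.75, -1.75, 0, 0, 0, 1],
    [0, 0.9, -1.7, 0, 0, 0, 1],
    [0, 0.6, -0.95, 0, 0, 0, 1]
  ]
}}

```text
time_s: 15.35
tool_pos: [0.4713, 0.083, 0.2068]
eef_rot: [[0.208, 0.978, -0.005], [0.978, -0.208, 0.001], [0.0, -0.005, -1.0]]
contact_force: [-7.7, 1.9, 3.0]
finger_gap: 0.171
gripper_force: 24.7
```

```bash
cat > ang.py <<'E'
from h import *
s=manip.observe();R=s["eef_rot"];g=s["tool_pos"]-.019*R[:,2]
a=np.radians(-12);e=np.array([np.cos(a),np.sin(a),0])
hs=np.dot([.4373,.0905,0],e)+.24
x=hs-g@e;z=g[2]-.096
print("t",s["time_s"],"theta",np.arctan2(z,x).round(3),"r",np.hypot(x,z).round(4),"F",s["contact_force"].round(2),"M",s["moment"].round(2),"gap",round(s["finger_gap"],3),round(float(s["gripper_force"]),1))
E
python3 ang.py; python3 arc.py .56 .6 .68 .76 .82 .88 .94 .98 1.02 1.06 1.09 1.12
```

```text
t 15.35 theta 0.564 r 0.2428 F [-7.68  1.87  3.  ] M [ 0.53  1.77 -0.04] gap 0.171 24.7
0.56 0.6 y 0.53 z -0.80
0.6 0.68 y 1.15 z -1.54
0.68 0.76 y 1.27 z -1.44
0.76 0.82 y 1.02 z -1.01
0.82 0.88 y 1.08 z -0.95
0.88 0.94 y 1.14 z -0.88
0.94 0.98 y 0.79 z -0.55
0.98 1.02 y 0.81 z -0.52
1.02 1.06 y 0.83 z -0.49
1.06 1.09 y 0.63 z -0.34
1.09 1.12 y 0.64 z -0.32
```

Call:
{"api": "servo_tool", "payload": {
  "plan": [
    [0, 0.2, -0.8, 0, 0, 0, 1],
    [0, 1.0, -1.5, 0, 0, 0, 1],
    [0, 1.25, -1.45, 0, 0, 0, 1],
    [0, 1.0, -1.0, 0, 0, 0, 1],
    [0, 1.05, -0.95, 0, 0, 0, 1],
    [0, 0.5, -0.4, 0, 0, 0, 1],
    [0, 0, 0, 0, 0, 0, 1],
    [0, 0, 0, 0, 0, 0, 1]
  ]
}}

```text
time_s: 16.35
tool_pos: [0.5209, 0.0724, 0.2685]
eef_rot: [[0.208, 0.978, -0.002], [0.978, -0.208, 0.0], [0.0, -0.002, -1.0]]
contact_force: [-7.6, 1.2, 6.6]
finger_gap: 0.176
gripper_force: 25.2
```

```bash
python3 ang.py
python3 - <<'E'
from h import *
c=cam("scene");im=c["img"][150:290,170:330,::-1];cv2.imwrite("pics/s2.png",cv2.resize(im,None,fx=4,fy=4,interpolation=cv2.INTER_CUBIC))
# plane angle of the cover from top/scene depth
a=np.radians(-12);e=np.array([np.cos(a),np.sin(a),0]);g=np.array([-e[1],e[0],0])
for n in("scene","top"):
    c=cam(n);P=xyz(c);I=c["img"].astype(int);grey=(np.abs(I[...,0]-I[...,2])<25)&(I.sum(-1)>200)
    s=P@e;t=P@g;m=(c["depth"]>0)&grey&(P[...,2]>.12)&(P[...,2]<.27)&(s>.48)&(s<.68)&(t>.06)&(t<.285)
    if m.sum()<50: print(n,m.sum());continue
    q=np.c_[s[m],P[...,2][m]].astype(np.float32);l=cv2.fitLine(q,cv2.DIST_HUBER,0,.01,.01).ravel()
    print(n,m.sum(),"angle",np.arctan(abs(l[1]/l[0])).round(3),l.round(3))
E
```

```text
t 16.35 theta 0.892 r 0.246 F [-7.57  1.2   6.6 ] M [ 0.23  1.73 -0.03] gap 0.176 25.2
scene 3421 angle 0.867 [ 0.647 -0.762  0.578  0.19 ]
top 1272 angle 0.87 [ 0.645 -0.764  0.581  0.183]
```

View pics/s2.png

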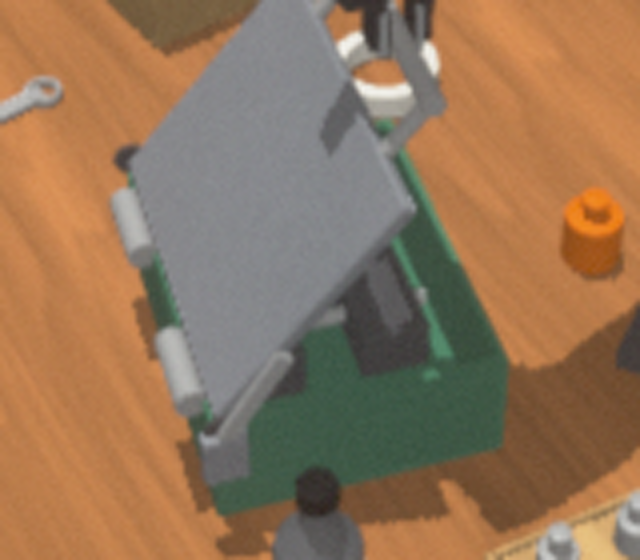

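The picture shows the cover tilted, nearly in line with the pointer strip at crop (255,400). Depth puts it at 0.87 rad, and the grip is holding. I'll ease the push on the front pad and carry on to about 1.12.

Call:
{"api": "servo_tool", "payload": {
  "plan": [
    [0, 0.3, -0.5, 0, 0, 0, 1],
    [0, 0.8, -0.7, 0, 0, 0, 1],
    [0, 0.95, -0.65, 0, 0, 0, 1],
    [0, 0.85, -0.5, 0, 0, 0, 1],
    [0, 0.85, -0.5, 0, 0, 0, 1],
    [0, 0.6, -0.3, 0, 0, 0, 1],
    [0, 0.3, -0.15, 0, 0, 0, 1],
    [0, 0, 0, 0, 0, 0, 1]
  ]
}}

```text
time_s: 17.5
tool_pos: [0.5688, 0.0623, 0.3006]
eef_rot: [[0.209, 0.978, 0.001], [0.978, -0.209, -0.001], [-0.0, 0.001, -1.0]]
contact_force: [-3.6, -2.3, 5.3]
finger_gap: 0.175
gripper_force: 26.0
```

```bash
cat > dep.py <<'E'
from h import *
a=np.radians(-12);e=np.array([np.cos(a),np.sin(a),0]);g=np.array([-e[1],e[0],0])
for n in("scene","top"):
    c=cam(n);P=xyz(c);I=c["img"].astype(int);grey=(np.abs(I[...,0]-I[...,2])<25)&(I.sum(-1)>200)
    s=P@e;t=P@g;m=(c["depth"]>0)&grey&(P[...,2]>.12)&(P[...,2]<.25)&(s>.48)&(s<.68)&(t>.06)&(t<.285)
    if m.sum()<50: print(n,m.sum());continue
    q=np.c_[s[m],P[...,2][m]].astype(np.float32);l=cv2.fitLine(q,cv2.DIST_HUBER,0,.01,.01).ravel()
    print(n,m.sum(),"angle",np.arctan(abs(l[1]/l[0])).round(3))
E
python3 ang.py; python3 dep.py
```

```text
t 17.5 theta 1.13 r 0.2472 F [-3.63 -2.25  5.3 ] M [-0.39  1.05 -0.08] gap 0.175 26.0
scene 2124 angle 1.117
top 468 angle 1.118
```

Depth reads the cover at 1.117 rad, past balance and held. Now I'll bring it back to about 0.86.

Call:
{"api": "servo_tool", "payload": {
  "plan": [
    [0, 0, 0, 0, 0, 0, 1],
    [0, -0.95, 0.45, 0, 0, 0, 1],
    [0, -0.9, 0.5, 0, 0, 0, 1],
    [0, -0.9, 0.55, 0, 0, 0, 1],
    [0, -0.85, 0.6, 0, 0, 0, 1],
    [0, -0.8, 0.6, 0, 0, 0, 1],
    [0, -0.75, 0.65, 0, 0, 0, 1],
    [0, 0, 0, 0, 0, 0, 1]
  ]
}}

```text
time_s: 18.6
tool_pos: [0.5165, 0.0737, 0.2655]
eef_rot: [[0.208, 0.978, -0.002], [0.978, -0.208, 0.0], [-0.0, -0.002, -1.0]]
contact_force: [-0.7, -2.5, -0.4]
finger_gap: 0.173
gripper_force: 25.2
```

```bash
python3 ang.py; python3 dep.py
```

```text
t 18.6 theta 0.87 r 0.2466 F [-0.74 -2.5  -0.43] M [-0.54 -0.01 -0.07] gap 0.173 25.2
scene 3396 angle 0.843
top 1323 angle 0.844
```

Call:
{"api": "servo_tool", "payload": {
  "plan": [
    [0, 0, 0, 0, 0, 0, 1],
    [0, 0, 0, 0, 0, 0, 1],
    [0, 0, 0, 0, 0, 0, 1],
    [0, 0, 0, 0, 0, 0, 1],
    [0, 0, 0, 0, 0, 0, 1],
    [0, 0, 0, 0, 0, 0, 1],
    [0, 0, 0, 0, 0, 0, 1],
    [0, 0, 0, 0, 0, 0, 1]
  ]
}}

```text
time_s: 19.7
tool_pos: [0.5176, 0.0735, 0.2664]
eef_rot: [[0.208, 0.978, -0.0], [0.978, -0.208, 0.0], [-0.0, -0.0, -1.0]]
contact_force: [-2.7, -2.7, 1.9]
finger_gap: 0.174
gripper_force: 25.4
```

```bash
python3 ang.py; python3 dep.py
python3 - <<'E'
from h import *
c=cam("scene");save(c,"s9.png")
E
```

```text
t 19.7 theta 0.876 r 0.2466 F [-2.7  -2.73  1.87] M [-0.5   0.58 -0.03] gap 0.174 25.4
scene 3383 angle 0.848
top 1306 angle 0.847
```

View pics/s9.png

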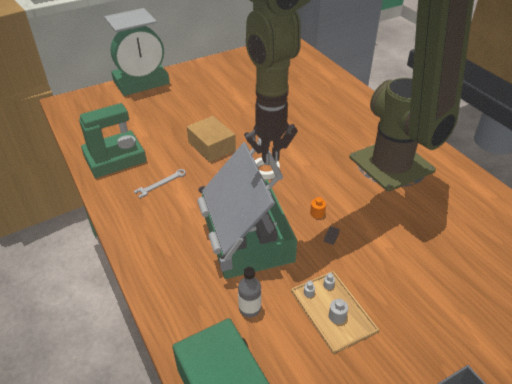

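The cover is held at 0.848 rad, the large weight stands in the tray at (339,312), and nothing else has moved. I'm handing the job in.

```bash
python3 -c "
from cell import manip
print(manip.job_done())"
```

```text
the job is handed in; nothing more can be done
None
```

I stood the weight upright in the tray, raised the cover to about 1.12 rad, then brought it back and held it steady at about 0.85 rad; the job is handed in, and no verdict came back.

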